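Finish the pyramid of kiln props and lower the keeper

ROBOT

A 7-joint arm with a two-finger parallel gripper is mounted at the origin on a cart in front of the work surface, level with it; the furniture and walls round the work are solid. World frame = base frame: x ahead of the robot, y to its left, z up, the work surface at z = 0. Lengths are in mm, angles in degrees, forces in N, time in s.
With the tool pointing down it reaches from about 400 to 925 mm from the base axis. Payload 5.6 kg.
Tool frame: the origin (TCP) lies at the very end of the fingers, on their centre line; the grasp point (between the pads) lies 19 mm behind it (env.hold_point_z is the distance from the TCP to the grasp point, in mm); z points along the fingers, y is the direction in which the jaws open and shut (so a half turn about z gives the same grasp; the last joint's range is limited). The gripper opens to 85 mm and grips with 20 to 120 N. Pads are 22 mm wide; open, the fingers measure 114 mm over their backs; the gripper's body (76 mm by 85 mm) begins 54 mm behind the grasp point. The pads swing forward as they close: fully open they stand 13 mm farther back than shut.
Start: joints at [68.984, 26.786, -0.665, 91.828, 0.344, 61.387, -3.226], TCP at [206.771, -616.242, 231.29] pointing down, gripper open.
Joint ranges: [-144.91, 144.91], [-17.63, 115.5], [-89.93, 88.59], [15.96, 139.68], [-74.01, 254.01], [8.47, 105.57], [-167.45, 167.45]. Speed limits (degrees/s): [147.25, 147.25, 180, 180, 180, 180, 180].

INTERFACE

Orientations are given as [roll, pitch, yaw] about the fixed x, y, z axes, in that order (R = Rz(yaw) Ry(pitch) Rx(roll)).
In Python, from plant import env gives the robot as it stands. The module is installed in compiled form; this text tells all that it offers.
- The arm moves only by the tool move_arm, never from a script. Its argument "steps" is a list of rows, each a list of 3 entries, a list of its own where there are three numbers: the shift along the tool's x, y, z in cm, then the turn, a rotation vector about the tool's x, y, z in degrees, then the opening, from 0 (shut) to 1 (fully open). In form: [[[x, y, z], [wx, wy, wz], jaw], ...]. A call has 1 to 5 rows; each row is the pose to reach, as a shift and turn from the pose commanded when the call began, along the tool's axes at that moment; what a row does not reach only later rows make up. A row lasts 1/8 s, in which the tool goes at most 62.5 mm and 10.7 degrees, less where a joint would pass 70% of its speed; a pose out of reach is approached as far as the arm can. A call with a gripper value outside its range is refused whole. The fingers move at their own pace and stop on an object; "squeeze" is the grip in N (left out, the last holds). Time passes only in rows, so rows that repeat a pose let the fingers close. It gives the time, the measured TCP pose, the force and the opening at its end, in the units of the state.
- env.observe(): the state, without advancing time (a new reading comes with each control period).
- env.get_image(name): name is "side" or "top" or "wrist"; returns a dict with "pixels" (480x640x3 uint8, blue, green, red), "z_map" (480x640 float32, mm along the optical axis (not along the pixel's ray), 0 where there is no reading), "fx", "fy", "cx", "cy" (pixels), "world_to_cam" (4x4, takes a point from world to camera coordinates); the wrist camera has in their place "tool_from_camera" (4x4, takes a point from camera to tool coordinates, whose origin is the TCP and whose axes are the flange's). Camera axes: x right, y up, looking along -z (the intrinsics and any distortion apply to the point x, -y, -z); pixel columns grow to the right and rows downward; lengths in mm; the calibration is good to about 2 mm. The wrist camera is an equidistant fisheye: a pixel r from the principal point sees the ray r / f radians off the axis. A picture is of the moment at which its call begins: read the wrist's pose just before it.
- env.job_done(): hands the job in, once; it reports no verdict.
The state is a dict: "clock": time; "joints": joint angles; "dq": joint speeds; "joint_efforts": joint torques, N m; "eef_pos": TCP position; "eef_rot": TCP orientation; "wrist_force": force on the tool from outside, world axes, zero at the start; "ft_torque": the same for the moment, N m; "grip_width": finger opening in mm.
Only numpy, scipy, OpenCV 4.12 (cv2) and the standard library are available. Lean on these libraries where they do the work, as an engineer would, in place of code of your own. Each camera call takes 0.05 s, during which the arm holds its last target. There are 200 camera calls.

TASK

Finish the pyramid of kiln props in the rack: take the two thick props from the waiting tray, lay one in the empty saddle of the second row and then the other on top, ends in line with the rest, setting them down rather than dropping them and without displacing the four that are there. Then lower the hinged wire keeper gently until it is fully down on its stop over the finished pyramid; leave the thin prop lying in the tray.

Things in the scene. Friction and masses are not known exactly. Their poses are not given: they have to be found in the camera images.
- rack: Fixed wooden rack, 70 x 185 mm board with 3 rail grooves along x. Origin on the table under the middle groove, y across, z up; keeper hinge at its -y side. Places of prop centres at x = 0, (y, z) in mm: base (-46, 37.1), (0, 37.1), (46, 37.1); second row (-23, 74.6) taken, (23, 74.6) empty; top (0, 112.1). Neighbours in a row are only 2 mm apart: hold props by their flat ends.
- tray: Fixed low wooden tray, board 50 (x) x 225 (y) x 10 mm with grooves along x at y = -80, 0 and 80 mm. Origin on the table under the middle groove, z up. One prop lies in each groove, its axis along the tray's x, overhanging the board by 5 mm at each end. Which prop lies where varies.
- prop_a: kiln prop: fireclay cylinder 44 mm in diameter, 60 mm long, 0.1 to 0.2 kg, lying on its side, with a small blind hole in each flat end. Origin at its centre, x along its axis (its roll about x is arbitrary). At the start in one of the tray's grooves, centre 37.1 mm above the table. Interchangeable with prop_b.
- prop_b: kiln prop: fireclay cylinder 44 mm in diameter, 60 mm long, 0.1 to 0.2 kg, lying on its side, with a small blind hole in each flat end. Origin at its centre, x along its axis (its roll about x is arbitrary). At the start in another of the tray's grooves, centre 37.1 mm above the table. Interchangeable with prop_a.
- prop_thin: thin kiln prop of the same clay, 34 mm in diameter and 60 mm long, in the remaining groove of the tray, centre 31.2 mm above the table; origin at its centre, x along its axis. Not needed: it stays there.
- prop_base_1: kiln prop: fireclay cylinder 44 mm in diameter, 60 mm long, 0.1 to 0.2 kg, lying on its side, with a small blind hole in each flat end. Origin at its centre, x along its axis (its roll about x is arbitrary). In the rack, base row at the hinge side.
- prop_base_2: kiln prop: fireclay cylinder 44 mm in diameter, 60 mm long, 0.1 to 0.2 kg, lying on its side, with a small blind hole in each flat end. Origin at its centre, x along its axis (its roll about x is arbitrary). In the rack, base row, middle.
- prop_base_3: kiln prop: fireclay cylinder 44 mm in diameter, 60 mm long, 0.1 to 0.2 kg, lying on its side, with a small blind hole in each flat end. Origin at its centre, x along its axis (its roll about x is arbitrary). In the rack, base row at the side away from the hinge.
- prop_upper_1: kiln prop: fireclay cylinder 44 mm in diameter, 60 mm long, 0.1 to 0.2 kg, lying on its side, with a small blind hole in each flat end. Origin at its centre, x along its axis (its roll about x is arbitrary). In the rack, second row at the hinge side, on prop_base_1 and prop_base_2.
- keeper_bar (a point): Middle of the keeper's cross bar, to be taken or pushed: round steel, 10 mm in diameter, along the rack's x, 48 mm clear between the two side wires it joins. Keeper down: at (0, 55, 143) mm in the rack frame. It travels on a circle of radius 189 mm about the hinge axis; open, it stands about 0.21 m above the table.
- keeper_hinge (a point): Middle of the keeper's hinge axis, along the rack's x, at (0, -100, 35) mm in the rack frame. With the keeper down, its two 8 mm side wires (28 mm either side of the middle) rise 108 mm from here, then run level towards +y, 5 mm above the top prop.
- keeper (a joint): Keeper angle, rad: 0 = down on its stop over the pyramid, growing as it swings up and away to the rack's -y side (1.55 fully open; starts at 1.2 to 1.5). At q the bar is at y = -100 + 155 cos q - 108 sin q, z = 35 + 155 sin q + 108 cos q mm in the rack frame. Stiff hinge: stays where it is left, moves with 1 to 3 N at the bar.
Mind the look-alikes: they are no part of the job. What is shaped like the prop_a but orange, pink or purple is not meant.

How it is judged:
By the outcome, as a careful person would: the job done as asked, in the order asked, and still so for the second after the job is handed in, with the robot touching nothing.
It also fails if it takes over 67 s, if anything falls off the work surface, if the arm or the gripper's body presses on something with over 40 N, if the wrist force passes 120 N, or if a joint passes its speed limit or range.

## Working session

There is one attempt and no reset: what is moved stays moved. The work goes in short steps, Python scripts to look and compute and a tool call to move; the robot and the scene stay as the last step left them, time stands still between calls to the robot, and variables do not carry over. Pictures are saved under pics/ and viewed, about 8 in all and at most 12, crops included, and the job is handed in when it is done.

Besides the shell and the picture viewer there is one more tool, called after "Emit:" in YAML: its name, and indented under it one key for each argument. move_arm: Moves the arm, as the interface text tells. Its arguments: {"type":"object","properties":{"steps":{"type":"array","items":{"type":"array"}},"squeeze":{"type":"number"}},"required":["steps"]}

```bash
mkdir -p pics; ls
cat > h.py <<'E'
import numpy as np, cv2
from plant import env
from scipy.spatial.transform import Rotation as R
def snap(n,f):
    im=env.get_image(n); cv2.imwrite('pics/'+f,im['pixels']); np.savez('pics/'+f[:-4]+'.npz',**im); return im
def cloud(im):
    z=im['z_map'].astype(float); v,u=np.mgrid[0:480,0:640]
    P=np.stack([(u-im['cx'])/im['fx']*z,-(v-im['cy'])/im['fy']*z,-z,np.ones_like(z)],-1)
    W=P@np.linalg.inv(im['world_to_cam']).T; W=W[...,:3]; W[z==0]=np.nan; return W
E
python3 - <<'E'
from h import *
a=snap('top','t1.png');b=snap('side','s1.png')
for i in(a,b): print({k:(v.tolist() if hasattr(v,'tolist') else v) for k,v in i.items() if k not in('pixels','z_map')}, (i['z_map']>0).mean())
cv2.imwrite('pics/ts.png',np.hstack([cv2.resize(a['pixels'],(640,480))]))
print(env.observe(), env.hold_point_z)
E
```

```text
pics
{'fx': 467.7937453851368, 'fy': 467.7937453851368, 'cx': 321.02449697454193, 'cy': 235.23458955788163, 'world_to_cam': [[-0.013060952117063164, -0.9997216678204287, 0.01964684249786914, 109.14946813706041], [0.9899295227122433, -0.010158191034847318, 0.14119614448563786, -575.858906846191], [-0.1409572686756712, 0.02129314549895905, 0.9897866691172671, -974.255136216636], [0.0, 0.0, 0.0, 1.0]]} 0.9960188802083333
{'fx': 460.33907014636594, 'fy': 460.33907014636594, 'cx': 321.82980733097844, 'cy': 229.5125806877826, 'world_to_cam': [[0.5587945555763677, 0.8291452043802204, -0.01633630042244963, -390.49152029494985], [-0.5697093387939038, 0.3981160099143134, 0.7189818578663302, 169.92679343312543], [0.6026441022271961, -0.3924562048218746, 0.694836824979497, -1491.807091103655], [0.0, 0.0, 0.0, 1.0]]} 0.9955891927083333
{'clock': 0.1, 'joints': array([68.98429142, 26.83208753, -0.66545716, 91.87662816,  0.34380806,
       61.38582809, -3.22622958]), 'dq': array([ 0.05444662, -0.17531686, -0.12226746, -0.12541902,  0.00119716,
        0.00167826,  0.02554026]), 'joint_efforts': array([ 1.85758843e-03, -5.33514583e+01,  2.18656857e-02, -2.51964766e+01,
        1.14351380e-02,  4.30230255e-03,  1.86255022e-05]), 'eef_pos': array([ 206.58955394, -615.7602304 ,  230.41363954]), 'eef_rot': array([-1.79907657e+02,  6.39025783e-03,  1.85484398e+01]), 'wrist_force': array([-0.67094456, -0.15259535, -0.38139735]), 'ft_torque': array([ 0.03289052,  0.00040549, -0.02837661]), 'grip_width': 85.62933601481919} 18.700000000000003
```

View pics/t1.png

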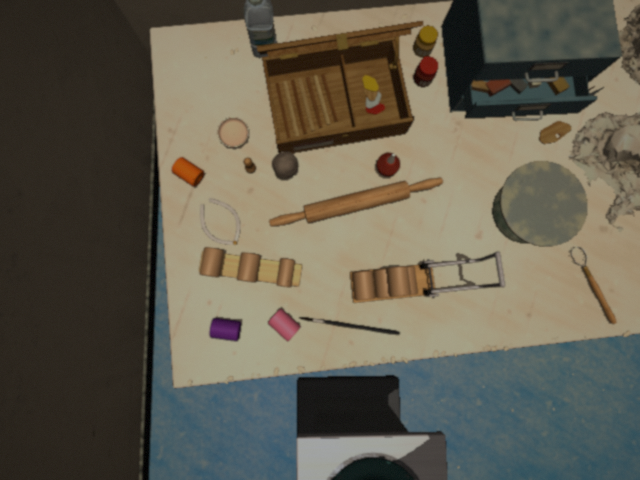

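View pics/s1.png

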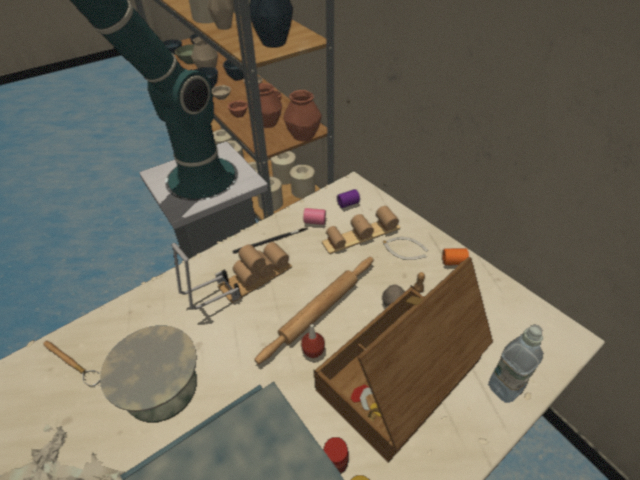

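The top view shows the tray with props at about (212,262), (250,267) and (288,271), the last one thinner. The rack is at (400,280), with the open keeper to its right, its bar at about (500,270). The side view agrees: tray near (360,228), rack near (255,265). The orange, pink and purple look-alikes lie apart from both.

Run:
```python
from h import *
from scipy.optimize import least_squares
C=[]
for f in('t1','s1'):
    d=np.load(f'pics/{f}.npz'); W=cloud(d); C.append(W)
T,S=C
for uv in [(212,262),(250,267),(288,271),(363,285),(402,280),(384,285),(500,270),(425,280),(225,330),(284,324)]:
    print(uv,T[uv[1],uv[0]].round(1))
for uv in [(336,238),(361,226),(387,217),(245,272),(252,260),(276,255),(175,250)]:
    print('s',uv,S[uv[1],uv[0]].round(1))
for n,W in zip('TS',C):
    P=W.reshape(-1,3);P=P[np.isfinite(P).all(1)]
    m=(abs(P[:,2])<8)&(P[:,0]>400)&(P[:,0]<700)&(abs(P[:,1])<300); print(n,'table z',np.median(P[m,2]))
```

```text
(212, 262) [519.9 332.5  59.1]
(250, 267) [508.6 252.9  58.4]
(288, 271) [500.1 173.9  45.7]
(363, 285) [468.   16.2  59.3]
(402, 280) [475.8 -59.3  95.4]
(384, 285) [467.7 -29.1  52.3]
(500, 270) [ 486.7 -215.5  207.2]
(425, 280) [ 479.1 -127.5    7.4]
(225, 330) [378.6 305.5  45.7]
(284, 324) [389.  182.9  40.8]
s (336, 238) [517.4 168.2  49.5]
s (361, 226) [524.7 244.9  56.8]
s (387, 217) [535.5 326.1  55. ]
s (245, 272) [493.3 -85.9  58.2]
s (252, 260) [500.  -65.2  94.7]
s (276, 255) [488.9   3.7  59.8]
s (175, 250) [ 477.2 -221.8  204.2]
T table z -0.7027125916997647
S table z 0.07081815109188483
```

```bash
cat > fit.py <<'E'
from h import *
from scipy.optimize import least_squares
def sdf(P,c,yaw,r,L=30):
    a=np.array([np.cos(yaw),np.sin(yaw),0]);d=P-c;s=d@a
    rad=np.linalg.norm(d-s[:,None]*a,axis=1);q=np.stack([abs(s)-L,rad-r],1)
    return np.minimum(q.max(1),0)+np.linalg.norm(np.maximum(q,0),axis=1)
def fit(P,c0,yaw0,r,gate=8,free=True):
    x=np.r_[c0,yaw0]
    for g in (12,gate,5):
        Q=P[abs(sdf(P,x[:3],x[3],r))<g]
        x=least_squares(lambda p:sdf(Q,p[:3],p[3],r),x,loss='soft_l1',f_scale=1.,x_scale=[1,1,1,.02]).x
    return x,len(Q),np.sqrt(np.mean(sdf(Q,x[:3],x[3],r)**2))
E
python3 - <<'E'
from fit import *
def pts(f):
    W=cloud(np.load(f'pics/{f}.npz')).reshape(-1,3); return W[np.isfinite(W).all(1)]
T,S=pts('t1'),pts('s1')
y0=np.arctan2(500.-519.9,-(174-332.5)) # +y_tray dir
print(np.degrees(y0))
J=dict(a=(522,332,37,22),b=(512,252,37,22),thin=(503,174,31,17),b3=(475,16,37,22),b2=(475,-29,37,22),b1=(480,-76,37,22),u1=(480,-57,74,22))
for k,(x,y,z,r) in J.items():
    yw=np.radians(-7) if k in('a','b','thin') else np.radians(5)
    for n,P in(('T',T),('S',S),('TS',np.r_[T,S])):
        P=P[(P[:,2]>z-15)&(np.linalg.norm(P-[x,y,z],axis=1)<60)]
        try:
            f,m,e=fit(P,(x,y,z),yw,r); print(k,n,f[:3].round(1),np.degrees(f[3]).round(1),m,e.round(2))
        except Exception as ex: print(k,n,ex)
# keeper points
for n,P in(('T',T),('S',S)):
    m=(P[:,2]>190)&(P[:,2]<225)&(abs(P[:,1]+210)<40)&(abs(P[:,0]-480)<80); print(n,m.sum(),P[m].mean(0).round(1),P[m].min(0).round(1),P[m].max(0).round(1))
E
```

```text
-7.156157774252949
a T [521.6 337.8  36.4] -8.9 592 1.42
a S [521.  338.2  36.7] -8.7 350 1.49
a TS [521.1 337.9  36.5] -8.8 942 1.45
b T [509.7 258.6  36.3] -8.6 585 1.35
b S [508.6 259.   37. ] -8.4 365 1.55
b TS [508.8 258.8  36.5] -8.7 950 1.45
thin T [497.8 179.4  30.3] -8.4 438 1.42
thin S [497.  179.7  30.7] -9.1 282 1.66
thin TS [497.1 179.5  30.4] -8.6 719 1.51
b3 T [468.5  11.2  36.2] 6.0 627 1.64
b3 S [467.2  12.1  36.6] 5.8 411 1.41
b3 TS [467.4  11.5  36.3] 5.9 1033 1.55
b2 T [471.6 -34.2  35.8] 5.1 392 1.71
b2 S [470.9 -29.6  35.8] 3.6 268 2.2
b2 TS [471.1 -32.5  35.4] 5.8 663 2.18
b1 T [475.6 -79.5  36.1] 5.7 199 1.3
b1 S [475.3 -79.   37.4] 7.1 415 1.66
b1 TS [475.2 -79.   36.9] 6.5 613 1.59
u1 T [474.3 -57.   73.3] 5.3 634 1.5
u1 S [473.2 -56.9  74.1] 5.1 483 1.55
u1 TS [473.3 -57.1  73.5] 5.2 1116 1.54
T 214 [ 488.1 -215.6  206.6] [ 456.2 -223.5  190.2] [ 519.5 -209.5  211.8]
S 137 [ 493.8 -217.4  205.8] [ 458.5 -224.3  190.3] [ 522.3 -210.   212.2]
```

```bash
cat > rel.py <<'E'
# usage: rel.py x y z yaw [..]: shift(cm)/turn(deg) in tool axes from the present pose, for a tool-down target
import sys; from h import *
o=env.observe(); p,r=o['eef_pos'],R.from_euler('xyz',o['eef_rot'],degrees=True)
a=list(map(float,sys.argv[1:]))
print('clk',round(o['clock'],2),'pos',p.round(1),'rot',o['eef_rot'].round(2),'F',o['wrist_force'].round(1),'w',round(o['grip_width'],1))
for i in range(0,len(a),4):
    t=R.from_euler('xyz',[180,0,a[i+3]],degrees=True)
    print(a[i:i+4],'shift',(r.inv().apply(np.array(a[i:i+3])-p)/10).round(2),'turn',np.degrees((r.inv()*t).as_rotvec()).round(2))
E
sed -i 's/np.degrees((r.inv()\*t).as_rotvec())/(r.inv()*t).as_rotvec(degrees=True)/' rel.py
python3 rel.py 470 -20 300 81.3 509 259 130 81.3
```

```text
clk 0.1 pos [ 206.6 -615.8  230.4] rot [-1.7991e+02  1.0000e-02  1.8550e+01] F [-0.7 -0.2 -0.4] w 85.6
[470.0, -20.0, 300.0, 81.3] shift [ 43.92 -48.11  -6.89] turn [-9.000e-02 -4.000e-02 -6.275e+01]
[509.0, 259.0, 130.0, 81.3] shift [ 56.5  -73.3   10.15] turn [-9.000e-02 -4.000e-02 -6.275e+01]
```

Emit:
move_arm:
  steps:
    - [[14,-15,-5],[0,0,-10],1]
    - [[44,-48,-7],[0,0,-20],1]
    - [[44,-48,-7],[0,0,-30],1]
    - [[44,-48,-7],[0,0,-40],1]
    - [[44,-48,-7],[0,0,-50],1]

```text
clock: 0.72
eef_pos: [333.2, -331.4, 269.4]
eef_rot: [-180.0, 0.0, 68.9]
wrist_force: [1.8, -0.0, -0.6]
grip_width: 85.5
```

```bash
python3 rel.py 470 -20 300 81.3 509 259 130 81.3
```

```text
clk 0.72 pos [ 333.2 -331.4  269.4] rot [-1.7999e+02  1.0000e-02  6.8870e+01] F [ 1.8 -0.  -0.6] w 85.5
[470.0, -20.0, 300.0, 81.3] shift [33.97  1.54 -3.07] turn [-1.000e-02  1.000e-02 -1.243e+01]
[509.0, 259.0, 130.0, 81.3] shift [61.41 -4.88 13.93] turn [-1.000e-02  1.000e-02 -1.243e+01]
```

Emit:
move_arm:
  steps:
    - [[34,1.5,-3],[0,0,-6],1]
    - [[34,1.5,-3],[0,0,-12.4],1]
    - [[34,1.5,-3],[0,0,-12.4],1]
    - [[34,1.5,-3],[0,0,-12.4],1]
    - [[34,1.5,-3],[0,0,-12.4],1]

```text
clock: 1.35
eef_pos: [459.6, -47.3, 297.0]
eef_rot: [180.0, 0.0, 80.9]
wrist_force: [0.9, -0.9, -0.2]
grip_width: 85.0
```

```bash
python3 rel.py 509 259 130 81.3
```

```text
clk 1.35 pos [459.6 -47.3 297. ] rot [1.7998e+02 3.0000e-02 8.0920e+01] F [ 0.9 -0.9 -0.2] w 85.0
[509.0, 259.0, 130.0, 81.3] shift [3.103e+01 3.000e-02 1.668e+01] turn [ 0.02  0.03 -0.38]
```

```bash
cat > wc.py <<'E'
from fit import *
import sys
def wcloud(f):
    o=env.observe(); im=snap('wrist',f)
    v,u=np.mgrid[0:480,0:640]; x=(u-im['cx'])/im['fx'];y=(v-im['cy'])/im['fy']; th=np.hypot(x,y); 
    z=im['z_map'].astype(float); k=np.where(th>1e-6,np.tan(np.minimum(th,1.4))/np.maximum(th,1e-6),1)
    P=np.stack([x*k*z,-y*k*z,-z,np.ones_like(z)],-1)@im['tool_from_camera'].T
    W=R.from_euler('xyz',o['eef_rot'],degrees=True).apply(P[...,:3].reshape(-1,3))+o['eef_pos']
    W[(z==0).ravel()|(th>1.3).ravel()]=np.nan; return W[np.isfinite(W).all(1)],im
E
python3 - <<'E'
from wc import *
P,im=wcloud('w1.png'); print({k:np.round(v,3).tolist() for k,v in im.items() if k not in('pixels','z_map')})
m=(abs(P[:,2])<8); print('table',m.sum(),np.median(P[m,2]))
J=dict(b3=(467.4,11.5,37,22),b2=(471,-33,37,22),b1=(475,-79,37,22),u1=(473,-57,74,22),b=(509,259,37,22))
for k,(x,y,z,r) in J.items():
    Q=P[(P[:,2]>z-15)&(np.linalg.norm(P-[x,y,z],axis=1)<60)]
    try: f,m,e=fit(Q,(x,y,z),np.radians(5.5 if k!='b' else -8.7),r); print(k,f[:3].round(1),np.degrees(f[3]).round(1),m,e.round(2))
    except Exception as ex: print(k,ex)
E
python3 rel.py 509 259 130 81.3
```

```text
{'fx': 371.648, 'fy': 371.648, 'cx': 325.351, 'cy': 240.355, 'tool_from_camera': [[-0.001, 0.965, 0.263, 66.841], [1.0, 0.001, 0.0, -0.409], [0.0, 0.263, -0.965, -142.198], [0.0, 0.0, 0.0, 1.0]]}
table 133799 -0.2490367139786258
b3 [467.1  12.   36.3] 5.0 2448 1.05
b2 [471.5 -33.4  36.4] 4.8 1536 1.07
b1 [475.5 -79.2  36.5] 5.3 623 0.59
u1 [473.1 -56.4  73.9] 5.2 2714 0.8
b [509. 259.  37.] -8.7 0 nan
clk 1.4 pos [462.6 -38.3 298.3] rot [179.78  -0.29  81.53] F [3.2 6.8 1.4] w 85.5
[509.0, 259.0, 130.0, 81.3] shift [30.01  0.15 16.98] turn [ 0.22 -0.29  0.23]
  return _methods._mean(a, axis=axis, dtype=dtype,
  ret = ret.dtype.type(ret / rcount)
```

View pics/w1.png

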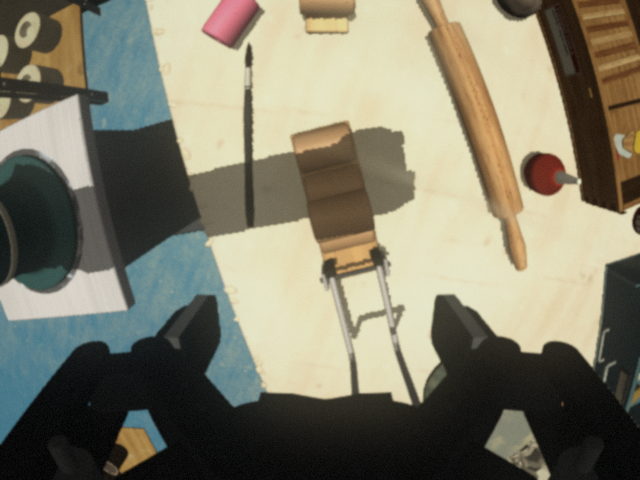

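The wrist view shows the rack with its four props centred near (335,185) and the keeper behind it. Its fit agrees with the top and side cameras to about 1 mm.

Emit:
move_arm:
  steps:
    - [[30,0.1,13],[0,0,0],1]
    - [[30,0.1,13],[0,0,0],1]
    - [[30,0.1,13],[0,0,0],1]
    - [[30,0.1,13],[0,0,0],1]
    - [[30,0.1,13],[0,0,0],1]

```text
clock: 2.02
eef_pos: [505.7, 235.0, 171.3]
eef_rot: [-180.0, 0.0, 80.9]
wrist_force: [0.6, -0.7, 0.5]
grip_width: 85.7
```

Emit:
move_arm:
  steps:
    - [[2,0,1],[0,0,0],1]
    - [[2,0,1],[0,0,0],1]
    - [[2,0,1],[0,0,0],1]

```text
clock: 2.4
eef_pos: [508.7, 252.4, 162.6]
eef_rot: [180.0, 0.1, 80.9]
wrist_force: [0.4, -0.8, 1.1]
grip_width: 85.6
```

```bash
python3 - <<'E'
from wc import *
P,im=wcloud('w2.png')
J=dict(a=(521,338,37,22),b=(509,259,37,22),thin=(497,179.5,30.5,17))
for k,(x,y,z,r) in J.items():
    Q=P[(P[:,2]>z-15)&(np.linalg.norm(P-[x,y,z],axis=1)<60)]
    try: f,m,e=fit(Q,(x,y,z),np.radians(-8.7),r); print(k,f[:3].round(1),np.degrees(f[3]).round(1),m,e.round(2))
    except Exception as ex: print(k,ex)
E
python3 rel.py 509 259 60 81.3 509 259 20 81.3
```

```text
a [520.8 338.5  36.3] -8.7 5304 0.62
b [508.8 259.3  36.4] -8.6 4998 0.6
thin [496.9 180.4  30.5] -8.8 3263 0.98
clk 2.45 pos [509.  252.1 162.9] rot [1.7996e+02 5.0000e-02 8.0840e+01] F [-0.1  0.  -0.2] w 85.5
[509.0, 259.0, 60.0, 81.3] shift [ 0.69 -0.12 10.29] turn [ 0.04  0.05 -0.46]
[509.0, 259.0, 20.0, 81.3] shift [ 0.69 -0.12 14.29] turn [ 0.04  0.05 -0.46]
```

Emit:
move_arm:
  steps:
    - [[0.7,-0.1,5],[0,0,-0.4],1]
    - [[0.7,-0.1,10],[0,0,-0.4],1]
    - [[0.7,-0.1,13],[0,0,-0.4],1]
    - [[0.7,-0.1,14.4],[0,0,-0.4],1]
    - [[0.7,-0.1,14.4],[0,0,-0.4],1]

```text
clock: 3.08
eef_pos: [509.0, 260.0, 18.7]
eef_rot: [-180.0, 0.0, 81.3]
wrist_force: [-1.1, 0.3, 0.2]
grip_width: 85.3
```

Emit:
move_arm:
  squeeze: 30
  steps:
    - [[0,0,0],[0,0,0],0.75]
    - [[0,0,0],[0,0,0],0.6]
    - [[0,0,0],[0,0,0],0.5]
    - [[0,0,0],[0,0,0],0.5]
    - [[0,0,0],[0,0,0],0.5]

```text
clock: 3.7
eef_pos: [509.7, 261.2, 20.1]
eef_rot: [179.9, -0.1, 81.3]
wrist_force: [-0.8, -1.3, 7.0]
grip_width: 59.6
```

```bash
python3 rel.py 509 259 150 81.3
```

```text
clk 3.7 pos [509.7 261.2  20.1] rot [ 1.7986e+02 -5.0000e-02  8.1340e+01] F [-0.8 -1.3  7. ] w 59.6
[509.0, 259.0, 150.0, 81.3] shift [ -0.22  -0.   -12.99] turn [ 0.14 -0.05  0.04]
```

Emit:
move_arm:
  steps:
    - [[0,0,-1],[0,0,0],0.4]
    - [[0,0,-4],[0,0,0],0.4]
    - [[0,0,-9],[0,0,0],0.4]
    - [[0,0,-14],[0,0,0],0.4]
    - [[0,0,-16],[0,0,0],0.4]

```text
clock: 4.32
eef_pos: [509.6, 261.7, 181.8]
eef_rot: [179.8, -0.1, 81.4]
wrist_force: [-0.1, 0.0, -2.3]
grip_width: 59.9
```

```bash
python3 - <<'E'
from wc import *
o=env.observe();p=o['eef_pos'];yw=o['eef_rot'][2]-90
P,im=wcloud('w3.png')
for dz in(18,22,26):
    c=p+[0,0,dz]
    Q=P[(np.linalg.norm(P-c,axis=1)<38)]
    f,m,e=fit(Q,c,np.radians(yw),22); print((f[:3]-p).round(1),np.degrees(f[3]).round(1),m,e.round(2))
E
python3 rel.py 469.3 -10.7 190 95.1
```

```text
[-0.6 -1.8 16.2] -8.6 20413 0.77
[-0.6 -1.8 16.2] -8.6 20725 0.91
[-0.7 -1.8 16.2] -8.6 20758 0.93
clk 4.38 pos [510.1 261.8 182.9] rot [ 1.7969e+02 -1.7000e-01  8.1350e+01] F [0.8 1.4 1.1] w 59.9
[469.3, -10.7, 190.0, 95.1] shift [-27.56   0.07  -0.79] turn [  0.33  -0.13 -13.75]
```

View pics/w3.png

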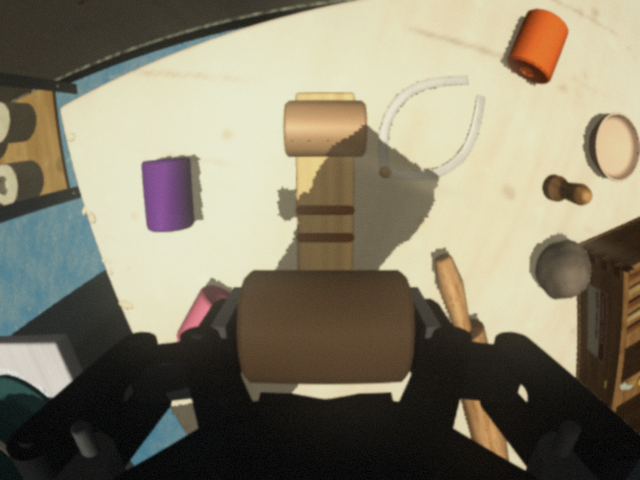

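The wrist view shows the prop held squarely by its ends around (325,325). The other thick prop is in the tray at (325,128).

Emit:
move_arm:
  steps:
    - [[-4,0,0],[0,0,-3],0.4]
    - [[-9,0,0],[0,0,-6],0.4]
    - [[-14.5,0,0],[0,0,-9],0.4]
    - [[-20,0,0],[0,0,-12],0.4]
    - [[-25,0,0],[0,0,-13.7],0.4]

```text
clock: 5.0
eef_pos: [469.4, 11.4, 177.1]
eef_rot: [-179.8, -0.0, 95.1]
wrist_force: [1.3, -0.3, -1.6]
grip_width: 60.0
```

Emit:
move_arm:
  steps:
    - [[-1,0,0],[0,0,0],0.4]
    - [[-2,0,0],[0,0,0],0.4]
    - [[-2,0,0],[0,0,0],0.4]
    - [[-2,0,0],[0,0,0],0.4]

```text
clock: 5.5
eef_pos: [472.8, -4.8, 178.4]
eef_rot: [-180.0, -0.0, 95.2]
wrist_force: [-0.1, 0.1, -1.8]
grip_width: 59.8
```

```bash
python3 rel.py 469.4 -8.5 100 95.1 469.4 -8.5 57.7 95.1
python3 - <<'E'
from wc import *
o=env.observe();p=o['eef_pos'];yw=o['eef_rot'][2]-90
P,im=wcloud('w4.png'); print(p)
c=p+[0,0,18]
Q=P[(np.linalg.norm(P-c,axis=1)<38)]
f,m,e=fit(Q,c,np.radians(yw),22); print((f[:3]-p).round(1),f[:3],np.degrees(f[3]).round(1),m,e.round(2))
J=dict(b3=(467.4,11.5,37,22),b2=(471,-33,37,22),u1=(473,-57,74,22))
for k,(x,y,z,r) in J.items():
    Q=P[(P[:,2]>z-15)&(np.linalg.norm(P-[x,y,z],axis=1)<60)]
    f,m,e=fit(Q,(x,y,z),np.radians(5.5),r); print(k,f[:3].round(1),np.degrees(f[3]).round(1),m,e.round(2))
E
```

```text
clk 5.5 pos [472.8  -4.8 178.4] rot [-1.7999e+02 -4.0000e-02  9.5170e+01] F [-0.1  0.1 -1.8] w 59.8
[469.4, -8.5, 100.0, 95.1] shift [-0.34 -0.37  7.84] turn [-0.01 -0.04  0.07]
[469.4, -8.5, 57.7, 95.1] shift [-0.35 -0.37 12.07] turn [-0.01 -0.04  0.07]
[472.82095493  -4.78190827 178.39821338]
[ 0.  -1.8 16.3] [472.82225308  -6.53589712 194.65718763] 5.1 20417 0.77
b3 [466.8  11.9  36.5] 5.3 5098 1.23
b2 [471.  -33.6  36.5] 5.1 2733 0.6
u1 [468.3 -30.1  81.3] 1.9 38 0.29
```

Emit:
move_arm:
  steps:
    - [[-0.37,-0.4,2],[0,0,0],0.4]
    - [[-0.37,-0.4,6],[0,0,0],0.4]
    - [[-0.37,-0.4,9.5],[0,0,0],0.4]
    - [[-0.37,-0.4,10.8],[0,0,0],0.4]
    - [[-0.37,-0.4,10.8],[0,0,0],0.4]

```text
clock: 6.18
eef_pos: [469.0, -9.5, 70.3]
eef_rot: [-179.9, -0.0, 95.1]
wrist_force: [0.1, 0.4, -1.7]
grip_width: 59.6
```

```bash
python3 rel.py 469.1 -8.6 57.7 95.1
```

```text
clk 6.17 pos [469.   -9.5  70.3] rot [-1.7995e+02 -3.0000e-02  9.5120e+01] F [ 0.1  0.4 -1.7] w 59.6
[469.1, -8.6, 57.7, 95.1] shift [0.09 0.02 1.26] turn [-0.05 -0.03  0.02]
```

Emit:
move_arm:
  steps:
    - [[0.06,0,0.3],[0,0,0],0.4]
    - [[0.06,0,0.6],[0,0,0],0.4]
    - [[0.06,0,0.9],[0,0,0],0.4]
    - [[0.06,0,1.0],[0,0,0],0.4]
    - [[0.06,0,1.0],[0,0,0],0.4]

```text
clock: 6.8
eef_pos: [469.1, -9.7, 60.5]
eef_rot: [-180.0, 0.0, 95.0]
wrist_force: [0.1, 0.3, -1.3]
grip_width: 59.6
```

Emit:
move_arm:
  steps:
    - [[0,0,0.1],[0,0,0],0.4]
    - [[0,0,0.15],[0,0,0],0.4]
    - [[0,0,0.2],[0,0,0],0.4]
    - [[0,0,0.2],[0,0,0],0.4]

```text
clock: 7.3
eef_pos: [469.1, -9.7, 58.5]
eef_rot: [-180.0, 0.0, 95.1]
wrist_force: [-0.4, -1.0, -2.3]
grip_width: 59.7
```

Emit:
move_arm:
  steps:
    - [[0.08,0,0.05],[0,0,0],0.4]
    - [[0.08,0,0.1],[0,0,0],0.4]
    - [[0.08,0,0.1],[0,0,0],0.4]

```text
clock: 7.68
eef_pos: [469.1, -8.7, 57.7]
eef_rot: [180.0, 0.0, 95.1]
wrist_force: [-0.6, 0.3, 1.4]
grip_width: 59.6
```

Run:
```python
from wc import *
o=env.observe();p=o['eef_pos'];print(p,o['wrist_force'])
P,im=wcloud('w5.png')
c=p+[0,-1.8,16.3]
Q=P[(np.linalg.norm(P-c,axis=1)<38)]
f,m,e=fit(Q,c,np.radians(5.1),22); print((f[:3]-p).round(1),f[:3],np.degrees(f[3]).round(1),m,e.round(2))
for k,(x,y,z,r) in dict(b3=(467.4,11.5,37,22)).items():
    Q=P[(P[:,2]>z-15)&(np.linalg.norm(P-[x,y,z],axis=1)<60)]
    f,m,e=fit(Q,(x,y,z),np.radians(5.5),r); print(k,f[:3].round(1),np.degrees(f[3]).round(1),m,e.round(2))
```

```text
[469.08327889  -8.72935662  57.66808679] [-0.58343484  0.29991574  1.40164896]
[-0.1 -1.7 16.2] [469.02289098 -10.43547542  73.84452821] 5.0 22725 1.42
b3 [467.2  12.5  36.4] 5.1 10704 0.57
```

Emit:
move_arm:
  steps:
    - [[0,0,0.04],[0,0,0],0.68]
    - [[0,0,0.04],[0,0,0],0.72]
    - [[0,0,0.04],[0,0,0],0.78]
    - [[0,0,0.04],[0,0,0],0.85]
    - [[0,0,0.04],[0,0,0],0.95]

```text
clock: 8.35
eef_pos: [469.0, -8.9, 57.1]
eef_rot: [-180.0, 0.0, 95.0]
wrist_force: [0.2, 1.1, 0.4]
grip_width: 80.9
```

Emit:
move_arm:
  steps:
    - [[0,0,0],[0,0,0],1]
    - [[0,0,-2],[0,0,0],1]
    - [[0,0,-6],[0,0,0],1]
    - [[0,0,-10],[0,0,0],1]
    - [[0,0,-13],[0,0,0],1]

```text
clock: 8.98
eef_pos: [469.2, -8.8, 188.7]
eef_rot: [179.9, 0.0, 95.1]
wrist_force: [-0.0, 0.4, -0.1]
grip_width: 85.3
```

```bash
cat > chk.py <<'E'
import sys; from wc import *
P,im=wcloud(sys.argv[1])
J=dict(b3=(467.4,11.5,37,22),b2=(471,-33,37,22),u1=(473,-57,74,22),u2=(469,-10.7,74,22),top=(471,-33.5,111.5,22))
for k,(x,y,z,r) in J.items():
    Q=P[(P[:,2]>z-15)&(np.linalg.norm(P-[x,y,z],axis=1)<60)]
    try: f,m,e=fit(Q,(x,y,z),np.radians(5.2),r); print(k,f[:3].round(1),np.degrees(f[3]).round(1),m,e.round(2))
    except Exception as ex: print(k,'none')
E
python3 chk.py w6.png 2>/dev/null; python3 rel.py 521 338.5 170 81.3
```

```text
b3 [467.2  12.3  36.4] 5.1 2830 0.62
b2 [468.3 -31.6  69.5] 3.1 1718 2.71
u1 [473.4 -56.3  74. ] 5.0 4742 0.66
u2 [468.7 -11.   74. ] 5.0 6103 1.25
top [473.2 -32.7  96.9] 4.8 301 1.95
clk 9.03 pos [471.3  -8.5 191.8] rot [1.7964e+02 1.0000e-01 9.5080e+01] F [ 1.1 -0.4  2.6] w 85.3
[521.0, 338.5, 170.0, 81.3] shift [34.13  8.01  2.17] turn [ 0.37  0.06 13.78]
```

Emit:
move_arm:
  steps:
    - [[6,1.4,1],[0,0,3],1]
    - [[12,2.8,2],[0,0,6],1]
    - [[18,4.2,2],[0,0,9],1]
    - [[24,5.6,2],[0,0,12],1]
    - [[30,7,2],[0,0,13.8],1]

```text
clock: 9.65
eef_pos: [512.5, 297.9, 166.7]
eef_rot: [180.0, 0.0, 81.2]
wrist_force: [0.8, -0.4, 0.7]
grip_width: 85.4
```

Emit:
move_arm:
  steps:
    - [[2,0,0],[0,0,0],1]
    - [[4,0,0],[0,0,0],1]
    - [[4,0,0],[0,0,0],1]
    - [[4,0,0],[0,0,0],1]

```text
clock: 10.15
eef_pos: [518.9, 333.7, 166.9]
eef_rot: [180.0, 0.1, 81.1]
wrist_force: [0.2, 0.4, 0.4]
grip_width: 85.3
```

```bash
python3 rel.py 520.9 338.5 19 81.3
```

```text
clk 10.15 pos [518.9 333.7 166.9] rot [1.7999e+02 9.0000e-02 8.1140e+01] F [0.2 0.4 0.4] w 85.3
[520.9, 338.5, 19.0, 81.3] shift [ 0.53  0.12 14.79] turn [ 0.    0.09 -0.16]
```

Emit:
move_arm:
  steps:
    - [[0.4,0.12,5],[0,0,0],1]
    - [[0.4,0.12,10],[0,0,0],1]
    - [[0.4,0.12,13.5],[0,0,0],1]
    - [[0.4,0.12,14.8],[0,0,0],1]
    - [[0.4,0.12,14.8],[0,0,0],1]

```text
clock: 10.78
eef_pos: [520.5, 338.5, 19.1]
eef_rot: [-180.0, 0.0, 81.2]
wrist_force: [0.6, -0.6, 0.1]
grip_width: 85.2
```

Emit:
move_arm:
  squeeze: 30
  steps:
    - [[0,0,0],[0,0,0],0.75]
    - [[0,0,0],[0,0,0],0.6]
    - [[0,0,0],[0,0,0],0.5]
    - [[0,0,0],[0,0,0],0.5]
    - [[0,0,0],[0,0,0],0.4]

```text
clock: 11.4
eef_pos: [521.2, 340.0, 21.0]
eef_rot: [179.9, -0.1, 81.2]
wrist_force: [-1.4, -0.4, 7.6]
grip_width: 59.5
```

Emit:
move_arm:
  steps:
    - [[0,0,-1],[0,0,0],0.4]
    - [[0,0,-4],[0,0,0],0.4]
    - [[0,0,-9],[0,0,0],0.4]
    - [[0,0,-14],[0,0,0],0.4]
    - [[0,0,-18],[0,0,0],0.4]

```text
clock: 12.02
eef_pos: [520.2, 339.7, 201.9]
eef_rot: [179.9, -0.1, 81.3]
wrist_force: [0.7, -0.2, -0.9]
grip_width: 59.4
```

```bash
cat > held.py <<'E'
import sys; from wc import *
o=env.observe();p=o['eef_pos'];yw=o['eef_rot'][2]-90
P,im=wcloud(sys.argv[1]); c=p+[0,-1,17]
Q=P[(np.linalg.norm(P-c,axis=1)<38)]
f,m,e=fit(Q,c,np.radians(yw),22); d=f[:3]-p; r=R.from_euler('xyz',o['eef_rot'],degrees=True)
print('held',f[:3].round(1),'world off',d.round(1),'tool off',r.inv().apply(d).round(1),np.degrees(f[3]).round(1),m,e.round(2),'F',o['wrist_force'].round(1))
E
python3 held.py w7.png; python3 rel.py 471.3 -33.5 190 95.1
```

```text
held [519.8 338.3 217.2] world off [-0.4 -1.4 15.4] tool off [ -1.5  -0.1 -15.4] -8.7 20036 0.75 F [ 0.7 -0.2 -0.9]
clk 12.07 pos [522.2 341.8 207.3] rot [179.57  -0.36  81.27] F [1.1 1.6 2.7] w 59.6
[471.3, -33.5, 190.0, 95.1] shift [-37.87   0.66   1.49] turn [  0.47  -0.31 -13.83]
```

Emit:
move_arm:
  steps:
    - [[-4,0.1,0],[0,0,-3],0.4]
    - [[-10,0.2,0.5],[0,0,-6],0.4]
    - [[-16,0.4,1],[0,0,-9],0.4]
    - [[-22,0.5,1],[0,0,-12],0.4]
    - [[-28,0.6,1],[0,0,-13.8],0.4]

```text
clock: 12.7
eef_pos: [482.9, 59.9, 189.4]
eef_rot: [180.0, 0.0, 95.1]
wrist_force: [0.5, -0.8, -1.4]
grip_width: 59.6
```

Emit:
move_arm:
  steps:
    - [[-5,0,0],[0,0,0],0.4]
    - [[-8,0,0],[0,0,0],0.4]
    - [[-8,0,0],[0,0,0],0.4]
    - [[-8,0,0],[0,0,0],0.4]

```text
clock: 13.2
eef_pos: [490.4, -17.0, 189.3]
eef_rot: [180.0, -0.0, 95.1]
wrist_force: [0.1, 0.3, -0.5]
grip_width: 59.6
```

```bash
python3 held.py w8.png; python3 rel.py 471 -32.2 96 95.1
```

```text
held [490.3 -18.3 204.8] world off [-0.1 -1.4 15.4] tool off [ -1.3  -0.2 -15.4] 5.1 20013 0.74 F [ 0.1  0.3 -0.5]
clk 13.25 pos [490.4 -16.5 189.4] rot [ 1.7998e+02 -2.0000e-02  9.5170e+01] F [-0.1  0.6 -1.5] w 60.2
[471.0, -32.2, 96.0, 95.1] shift [-1.39 -2.08  9.33] turn [ 0.02 -0.02  0.07]
```

Emit:
move_arm:
  steps:
    - [[-1.4,-2.08,0.5],[0,0,0],0.4]
    - [[-1.4,-2.08,3.5],[0,0,0],0.4]
    - [[-1.4,-2.08,6.5],[0,0,0],0.4]
    - [[-1.4,-2.08,8],[0,0,0],0.4]
    - [[-1.4,-2.08,8],[0,0,0],0.4]

```text
clock: 13.88
eef_pos: [470.7, -32.6, 108.6]
eef_rot: [-179.9, -0.0, 95.2]
wrist_force: [0.2, 0.3, -0.7]
grip_width: 59.8
```

```bash
python3 rel.py 471 -32.2 96 95.1
```

```text
clk 13.88 pos [470.7 -32.6 108.6] rot [-1.7991e+02 -5.0000e-02  9.5170e+01] F [ 0.2  0.3 -0.7] w 59.8
[471.0, -32.2, 96.0, 95.1] shift [0.03 0.04 1.26] turn [-0.09 -0.05  0.07]
```

Emit:
move_arm:
  steps:
    - [[0.03,0.03,0.4],[0,0,0],0.4]
    - [[0.03,0.03,0.7],[0,0,0],0.4]
    - [[0.03,0.03,0.95],[0,0,0],0.4]
    - [[0.03,0.03,1.05],[0,0,0],0.4]
    - [[0.03,0.03,1.05],[0,0,0],0.4]

```text
clock: 14.5
eef_pos: [471.4, -33.4, 98.6]
eef_rot: [-180.0, 0.0, 95.0]
wrist_force: [-0.1, -0.7, -1.5]
grip_width: 59.5
```

Emit:
move_arm:
  steps:
    - [[0,0,0.05],[0,0,0],0.4]
    - [[0,0,0.1],[0,0,0],0.4]
    - [[0,0,0.15],[0,0,0],0.4]
    - [[0,0,0.15],[0,0,0],0.4]

```text
clock: 15.0
eef_pos: [471.3, -33.4, 97.1]
eef_rot: [-180.0, 0.0, 95.1]
wrist_force: [0.6, -1.2, -1.2]
grip_width: 60.0
```

```bash
python3 held.py w9.png; python3 rel.py 471 -32.2 96 95.1
```

```text
held [471.3 -34.4 112.3] world off [-0.1 -1.1 15.3] tool off [ -1.1  -0.2 -15.3] 5.0 21483 1.23 F [ 0.6 -1.2 -1.2]
clk 15.05 pos [471.4 -33.4  97.1] rot [-180.      0.     95.05] F [-0.4  0.4 -0.5] w 59.8
[471.0, -32.2, 96.0, 95.1] shift [ 0.12 -0.02  0.11] turn [-0.    0.   -0.05]
```

Emit:
move_arm:
  steps:
    - [[0.08,-0.02,0.05],[0,0,0],0.4]
    - [[0.08,-0.02,0.1],[0,0,0],0.4]
    - [[0.08,-0.02,0.12],[0,0,0],0.4]
    - [[0.08,-0.02,0.12],[0,0,0],0.4]

```text
clock: 15.55
eef_pos: [471.2, -32.4, 96.2]
eef_rot: [180.0, 0.0, 95.1]
wrist_force: [-1.9, 0.5, 3.3]
grip_width: 59.6
```

Contact is made (vertical force now +3.3 N), so I'll release slowly.

Emit:
move_arm:
  steps:
    - [[0,0,0.02],[0,0,0],0.68]
    - [[0,0,0.02],[0,0,0],0.72]
    - [[0,0,0.02],[0,0,0],0.78]
    - [[0,0,0.02],[0,0,0],0.85]
    - [[0,0,0.02],[0,0,0],0.95]

```text
clock: 16.18
eef_pos: [471.1, -32.6, 95.6]
eef_rot: [-180.0, -0.0, 95.0]
wrist_force: [0.6, 0.3, -0.5]
grip_width: 81.1
```

Emit:
move_arm:
  steps:
    - [[0,0,0],[0,0,0],1]
    - [[0,0,-2],[0,0,0],1]
    - [[0,0,-6],[0,0,0],1]
    - [[0,0,-11],[0,0,0],1]
    - [[0,0,-16],[0,0,0],1]

```text
clock: 16.8
eef_pos: [470.8, -32.5, 257.1]
eef_rot: [-180.0, -0.0, 95.1]
wrist_force: [1.9, -1.0, -0.8]
grip_width: 85.3
```

Emit:
move_arm:
  steps:
    - [[0,0,-1],[0,0,0],1]
    - [[0,0,-1],[0,0,0],1]

```text
clock: 17.05
eef_pos: [471.0, -32.9, 265.8]
eef_rot: [180.0, 0.1, 95.0]
wrist_force: [-0.7, -0.1, 0.1]
grip_width: 85.4
```

```bash
python3 chk.py w10.png 2>/dev/null
python3 - <<'E'
from wc import *
P=np.concatenate([cloud(snap(n,f)).reshape(-1,3) for n,f in(('top','t2.png'),('side','s2.png'))])
m=(P[:,2]>200)&(P[:,2]<216)&(abs(P[:,1]+215)<30)&(abs(P[:,0]-488)<45); print('bar',m.sum(),np.median(P[m],0).round(1),P[m].min(0).round(1),P[m].max(0).round(1))
O=np.array([471.2,-33.6]);t=np.radians(5.1);ex=np.array([np.cos(t),np.sin(t)]);ey=np.array([-np.sin(t),np.cos(t)])
q=P[m];rx=(q[:,:2]-O)@ex;ry=(q[:,:2]-O)@ey
k=abs(rx)<18; print('rack y,z of bar surf',k.sum(),np.median(ry[k]),q[k,2].max(),'y range',np.percentile(ry[k],[5,95]))
for a in np.arange(1.2,1.52,.05): print(round(a,2),round(-100+155*np.cos(a)-108*np.sin(a),1),round(35+155*np.sin(a)+108*np.cos(a),1))
E
```

```text
b3 [467.1  12.3  36.4] 4.9 1631 0.65
b2 [471. -33.  37.] 5.2 0 nan
u1 [473.1 -55.9  74.3] 5.1 723 0.54
u2 [469.1 -10.7  73.9] 4.9 2172 0.82
top [470.9 -33.5 111.4] 5.1 4153 0.7
bar 115 [ 492.4 -217.1  208.1] [ 458.3 -223.6  200.7] [ 524.  -210.   212.5]
rack y,z of bar surf 59 -184.807035803443 211.1996869245836 y range [-188.856105   -179.68977574]
1.2 -144.5 218.6
1.25 -153.6 216.1
1.3 -162.6 213.2
1.35 -171.4 209.9
1.4 -180.1 206.1
1.45 -188.5 201.9
1.5 -196.8 197.3
```

Emit:
move_arm:
  steps:
    - [[-3,0,0],[0,0,10],0.9]
    - [[-7,0,0],[0,0,20],0.8]
    - [[-12,0,0],[0,0,30],0.6]
    - [[-16,0,0],[0,0,40],0.5]
    - [[-18.5,0.1,0],[0,0,50],0.5]

```text
clock: 17.82
eef_pos: [487.4, -218.8, 263.7]
eef_rot: [-179.8, 0.1, 44.6]
wrist_force: [0.7, 0.1, -1.1]
grip_width: 42.4
```

Emit:
move_arm:
  steps:
    - [[0,0,0],[0,0,10],0.5]
    - [[0,0,0],[0,0,20],0.5]
    - [[0,0,0],[0,0,30],0.5]
    - [[0,0,0],[0,0,40],0.5]
    - [[0,0,0],[0,0,40],0.5]

```text
clock: 18.45
eef_pos: [487.8, -216.4, 264.2]
eef_rot: [-179.9, 0.1, 5.2]
wrist_force: [-0.6, -1.2, 0.5]
grip_width: 43.0
```

```bash
python3 - <<'E'
from wc import *
P,im=wcloud('w11.png')
O=np.array([471.2,-33.6]);t=np.radians(5.1);ex=np.array([np.cos(t),np.sin(t)]);ey=np.array([-np.sin(t),np.cos(t)])
rx=(P[:,:2]-O)@ex;ry=(P[:,:2]-O)@ey
m=(P[:,2]>190)&(P[:,2]<222)&(abs(ry+184)<22)&(abs(rx)<45)
if m.sum(): 
  k=m&(abs(rx)<18); print(m.sum(),k.sum(),'x',rx[m].min(),rx[m].max(),'y',np.percentile(ry[k],[5,50,95]),'z',np.percentile(P[k,2],[5,50,98]))
E
python3 rel.py 488 -217 189 5.1
```

```text
1879 1025 x -32.02364672159701 33.20535496276502 y [-187.69954277 -183.24509888 -178.77837206] z [206.02196702 208.23630963 209.87520346]
clk 18.5 pos [ 488.  -216.4  264.5] rot [-1.7993e+02  1.2000e-01  5.2700e+00] F [-0.9 -0.5 -1. ] w 42.8
[488.0, -217.0, 189.0, 5.1] shift [0.01 0.07 7.55] turn [-0.07  0.12  0.17]
```

View pics/w11.png

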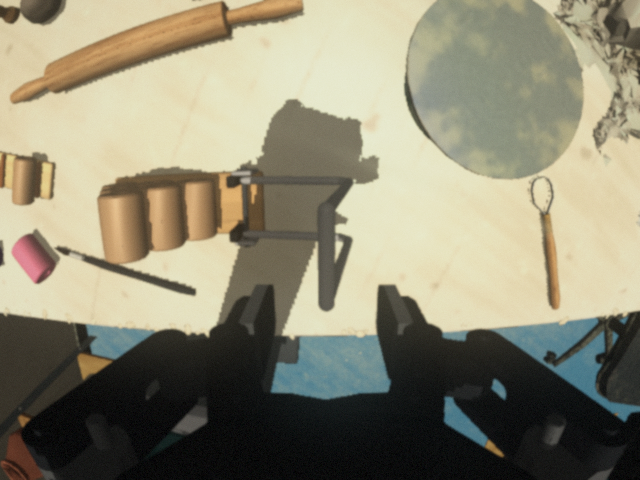

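The wrist view shows the bar lying crosswise at about (325,255), centred between the jaws. The finished pyramid is at left, around (155,220).

Emit:
move_arm:
  steps:
    - [[0,0,2],[0,0,0],0.5]
    - [[0,0,4.5],[0,0,0],0.5]
    - [[0,0,6.5],[0,0,0],0.5]
    - [[0,0,7.5],[0,0,0],0.5]
    - [[0,0,7.5],[0,0,0],0.5]

```text
clock: 19.12
eef_pos: [488.0, -216.6, 190.0]
eef_rot: [-179.9, 0.1, 5.1]
wrist_force: [-0.4, 0.2, 0.5]
grip_width: 42.6
```

Emit:
move_arm:
  squeeze: 20
  steps:
    - [[0,0,0],[0,0,0],0.35]
    - [[0,0,0],[0,0,0],0.22]
    - [[0,0,0],[0,0,0],0.14]
    - [[0,0,0],[0,0,0],0.08]
    - [[0,0,0],[0,0,0],0.05]

```text
clock: 19.75
eef_pos: [488.6, -217.0, 191.1]
eef_rot: [180.0, -0.0, 5.0]
wrist_force: [0.2, -1.2, 3.2]
grip_width: 9.3
```

```bash
cat > arc.py <<'E'
from h import *
o=env.observe(); p=o['eef_pos']; r=R.from_euler('xyz',o['eef_rot'],degrees=True)
O=np.array([471.2,-33.6,0]);F=R.from_euler('z',5.1,degrees=True)
b=F.inv().apply(p-O)+[0,0,16]   # bar in rack frame
d=b[1:]-[-100,35]; q=np.arctan2(d[1],d[0])-np.arctan2(108,155)
print('clk',round(o['clock'],2),'bar',b.round(1),'q',q.round(3),'rad',np.hypot(*d).round(1),'F',o['wrist_force'].round(1),'w',round(o['grip_width'],1),'rot',o['eef_rot'].round(1))
k=np.hypot(*d)
for a in np.arange(1.4,-0.01,-.05):
    if a<q-.02:
        t=b.copy(); ph=a+np.arctan2(108,155); t[1:]=[-100+189*np.cos(ph),35+189*np.sin(ph)]; t[0]=b[0]
        print(round(a,2),(r.inv().apply(F.apply(t-b))/10).round(2).tolist())
E
python3 arc.py
```

```text
clk 19.75 bar [   1.  -184.2  207.1] q 1.417 rad 191.6 F [ 0.2 -1.2  3.2] w 9.3 rot [180.  -0.   5.]
1.35 [-0.0, -1.28, -0.28]
1.3 [-0.0, -2.16, -0.62]
1.25 [-0.0, -3.06, -0.91]
1.2 [-0.0, -3.97, -1.16]
1.15 [-0.0, -4.89, -1.36]
1.1 [-0.0, -5.83, -1.51]
1.05 [-0.01, -6.76, -1.62]
1.0 [-0.01, -7.71, -1.68]
0.95 [-0.01, -8.65, -1.69]
0.9 [-0.01, -9.6, -1.66]
0.85 [-0.01, -10.54, -1.57]
0.8 [-0.01, -11.47, -1.45]
0.75 [-0.01, -12.4, -1.27]
0.7 [-0.01, -13.32, -1.05]
0.65 [-0.01, -14.23, -0.78]
0.6 [-0.01, -15.12, -0.47]
0.55 [-0.01, -15.99, -0.11]
0.5 [-0.02, -16.85, 0.29]
0.45 [-0.02, -17.69, 0.73]
0.4 [-0.02, -18.5, 1.21]
0.35 [-0.02, -19.28, 1.73]
0.3 [-0.02, -20.04, 2.3]
0.25 [-0.02, -20.78, 2.89]
0.2 [-0.02, -21.48, 3.53]
0.15 [-0.02, -22.14, 4.2]
0.1 [-0.02, -22.78, 4.9]
0.05 [-0.02, -23.37, 5.63]
-0.0 [-0.02, -23.93, 6.39]
```

```bash
sed -i 's/\[0,0,16\]/[0,0,13.6]/' arc.py; python3 arc.py
```

```text
clk 19.75 bar [   1.  -184.2  204.7] q 1.423 rad 189.5 F [ 0.2 -1.2  3.2] w 9.3 rot [180.  -0.   5.]
1.4 [-0.0, -0.41, -0.14]
1.35 [-0.0, -1.27, -0.52]
1.3 [-0.0, -2.16, -0.86]
1.25 [-0.0, -3.06, -1.15]
1.2 [-0.0, -3.97, -1.4]
1.15 [-0.0, -4.89, -1.6]
1.1 [-0.0, -5.83, -1.75]
1.05 [-0.01, -6.76, -1.86]
1.0 [-0.01, -7.71, -1.92]
0.95 [-0.01, -8.65, -1.93]
0.9 [-0.01, -9.6, -1.9]
0.85 [-0.01, -10.54, -1.81]
0.8 [-0.01, -11.47, -1.69]
0.75 [-0.01, -12.4, -1.51]
0.7 [-0.01, -13.32, -1.29]
0.65 [-0.01, -14.23, -1.02]
0.6 [-0.01, -15.12, -0.71]
0.55 [-0.01, -15.99, -0.35]
0.5 [-0.02, -16.85, 0.05]
0.45 [-0.02, -17.69, 0.49]
0.4 [-0.02, -18.5, 0.97]
0.35 [-0.02, -19.28, 1.49]
0.3 [-0.02, -20.04, 2.06]
0.25 [-0.02, -20.78, 2.65]
0.2 [-0.02, -21.47, 3.29]
0.15 [-0.02, -22.14, 3.96]
0.1 [-0.02, -22.78, 4.66]
0.05 [-0.02, -23.37, 5.39]
-0.0 [-0.02, -23.93, 6.15]
```

Emit:
move_arm:
  steps:
    - [[0,-0.4,-0.15],[0,0,0],0.05]
    - [[0,-1.3,-0.5],[0,0,0],0.05]
    - [[0,-2.15,-0.85],[0,0,0],0.05]
    - [[0,-3.05,-1.15],[0,0,0],0.05]
    - [[0,-3.95,-1.4],[0,0,0],0.05]

```text
clock: 20.38
eef_pos: [484.9, -176.5, 205.0]
eef_rot: [-180.0, -0.0, 5.1]
wrist_force: [1.0, -2.5, 2.7]
grip_width: 8.8
```

```bash
python3 arc.py|head -12
```

```text
clk 20.38 bar [   0.9 -143.5  218.6] q 1.195 rad 188.7 F [ 1.  -2.5  2.7] w 8.8 rot [-180.    -0.     5.1]
1.15 [-0.0, -0.83, -0.21]
1.1 [-0.0, -1.76, -0.36]
1.05 [-0.0, -2.7, -0.47]
1.0 [-0.0, -3.64, -0.53]
0.95 [-0.0, -4.58, -0.54]
0.9 [-0.0, -5.53, -0.51]
0.85 [-0.0, -6.47, -0.42]
0.8 [-0.0, -7.41, -0.29]
0.75 [-0.0, -8.33, -0.12]
0.7 [-0.0, -9.25, 0.1]
0.65 [-0.0, -10.16, 0.37]
```

Emit:
move_arm:
  steps:
    - [[0,-0.85,-0.2],[0,0,0],0.05]
    - [[0,-1.75,-0.35],[0,0,0],0.05]
    - [[0,-2.7,-0.45],[0,0,0],0.05]
    - [[0,-3.65,-0.5],[0,0,0],0.05]
    - [[0,-4.6,-0.5],[0,0,0],0.05]

```text
clock: 21.0
eef_pos: [480.7, -130.8, 209.6]
eef_rot: [-180.0, 0.0, 5.1]
wrist_force: [0.8, -2.4, 0.9]
grip_width: 8.9
```

Emit:
move_arm:
  steps:
    - [[0,-0.95,0.05],[0,0,0],0.05]
    - [[0,-1.9,0.1],[0,0,0],0.05]
    - [[0,-2.85,0.25],[0,0,0],0.05]
    - [[0,-3.75,0.4],[0,0,0],0.05]
    - [[0,-4.65,0.6],[0,0,0],0.05]

```text
clock: 21.62
eef_pos: [476.5, -84.7, 203.4]
eef_rot: [-180.0, 0.0, 5.1]
wrist_force: [0.9, -1.2, 2.1]
grip_width: 9.0
```

```bash
python3 arc.py
```

```text
clk 21.62 bar [  0.7 -51.4 217. ] q 0.701 rad 188.4 F [ 0.9 -1.2  2.1] w 9.0 rot [-180.     0.     5.1]
0.65 [-0.0, -0.94, 0.22]
0.6 [-0.0, -1.83, 0.53]
0.55 [-0.0, -2.71, 0.89]
0.5 [-0.0, -3.56, 1.29]
0.45 [-0.0, -4.4, 1.73]
0.4 [-0.0, -5.21, 2.21]
0.35 [-0.0, -6.0, 2.74]
0.3 [-0.0, -6.76, 3.3]
0.25 [-0.0, -7.49, 3.9]
0.2 [-0.0, -8.19, 4.53]
0.15 [-0.01, -8.85, 5.2]
0.1 [-0.01, -9.49, 5.91]
0.05 [-0.01, -10.08, 6.64]
-0.0 [-0.01, -10.64, 7.4]
```

Emit:
move_arm:
  steps:
    - [[0,-0.95,0.2],[0,0,0],0.05]
    - [[0,-1.85,0.55],[0,0,0],0.05]
    - [[0,-2.7,0.9],[0,0,0],0.05]
    - [[0,-3.55,1.3],[0,0,0],0.05]
    - [[0,-4.4,1.75],[0,0,0],0.05]

```text
clock: 22.25
eef_pos: [472.6, -41.0, 185.8]
eef_rot: [180.0, 0.0, 5.0]
wrist_force: [0.2, -1.8, 0.7]
grip_width: 8.8
```

Emit:
move_arm:
  steps:
    - [[0,-0.8,0.5],[0,0,0],0.05]
    - [[0,-1.6,1.0],[0,0,0],0.05]
    - [[0,-2.35,1.55],[0,0,0],0.05]
    - [[0,-3.1,2.15],[0,0,0],0.05]
    - [[0,-3.8,2.8],[0,0,0],0.05]

```text
clock: 22.88
eef_pos: [469.3, -3.2, 157.7]
eef_rot: [-180.0, 0.0, 5.0]
wrist_force: [-1.6, -2.1, 1.2]
grip_width: 9.3
```

```bash
python3 arc.py
```

```text
clk 22.88 bar [  0.8  30.5 171.3] q 0.199 rad 188.7 F [-1.6 -2.1  1.2] w 9.3 rot [-180.    0.    5.]
0.15 [-0.0, -0.67, 0.63]
0.1 [-0.0, -1.3, 1.33]
0.05 [-0.0, -1.9, 2.06]
-0.0 [-0.0, -2.46, 2.82]
```

Slower now, at about half the speed.

Emit:
move_arm:
  steps:
    - [[0,-0.35,0.3],[0,0,0],0.05]
    - [[0,-0.65,0.65],[0,0,0],0.05]
    - [[0,-1.0,0.95],[0,0,0],0.05]
    - [[0,-1.3,1.3],[0,0,0],0.05]
    - [[0,-1.6,1.7],[0,0,0],0.05]

```text
clock: 23.5
eef_pos: [468.0, 12.6, 141.0]
eef_rot: [-180.0, 0.0, 5.0]
wrist_force: [-3.0, -1.4, 0.9]
grip_width: 8.6
```

Emit:
move_arm:
  steps:
    - [[0,-0.15,0.18],[0,0,0],0.05]
    - [[0,-0.3,0.36],[0,0,0],0.05]
    - [[0,-0.45,0.54],[0,0,0],0.05]
    - [[0,-0.58,0.72],[0,0,0],0.05]
    - [[0,-0.68,0.85],[0,0,0],0.05]

```text
clock: 24.12
eef_pos: [467.4, 19.2, 132.6]
eef_rot: [-180.0, 0.0, 5.0]
wrist_force: [-2.4, -0.8, 0.3]
grip_width: 8.8
```

```bash
python3 arc.py
```

```text
clk 24.12 bar [  0.9  53.  146.2] q 0.02 rad 189.1 F [-2.4 -0.8  0.3] w 8.8 rot [-180.    0.    5.]
```

Emit:
move_arm:
  steps:
    - [[0,-0.05,0.08],[0,0,0],0.05]
    - [[0,-0.1,0.15],[0,0,0],0.05]
    - [[0,-0.15,0.22],[0,0,0],0.05]
    - [[0,-0.2,0.3],[0,0,0],0.05]
    - [[0,-0.2,0.3],[0,0,0],0.05]

```text
clock: 24.75
eef_pos: [467.3, 21.1, 129.8]
eef_rot: [180.0, 0.0, 5.0]
wrist_force: [-3.9, -1.7, 2.6]
grip_width: 9.2
```

Emit:
move_arm:
  steps:
    - [[0,-0.03,0.05],[0,0,0],0.05]
    - [[0,-0.05,0.1],[0,0,0],0.05]
    - [[0,-0.07,0.15],[0,0,0],0.05]
    - [[0,-0.07,0.15],[0,0,0],0.05]

```text
clock: 25.25
eef_pos: [467.4, 21.2, 129.4]
eef_rot: [179.9, 0.0, 5.0]
wrist_force: [-6.8, -4.6, 14.7]
grip_width: 8.8
```

```bash
python3 arc.py
```

```text
clk 25.25 bar [  1.1  55.  143. ] q 0.0 rad 188.9 F [-6.8 -4.6 14.7] w 8.8 rot [179.9   0.    5. ]
```

Emit:
move_arm:
  steps:
    - [[0,0.03,-0.1],[0,0,0],0.05]
    - [[0,0.03,-0.1],[0,0,0],0.12]
    - [[0,0.03,-0.1],[0,0,0],0.2]
    - [[0,0.03,-0.1],[0,0,0],0.28]
    - [[0,0.03,-0.1],[0,0,0],0.3]

```text
clock: 25.88
eef_pos: [467.6, 21.8, 129.2]
eef_rot: [-180.0, -0.0, 5.1]
wrist_force: [0.3, 1.0, 0.3]
grip_width: 25.8
```

Emit:
move_arm:
  steps:
    - [[0,0,-0.5],[0,0,0],0.3]
    - [[0,0,-2],[0,0,0],0.3]
    - [[0,0,-6],[0,0,0],0.3]
    - [[0,0,-11],[0,0,0],0.3]
    - [[0,0,-15],[0,0,0],0.3]

```text
clock: 26.5
eef_pos: [467.6, 21.8, 282.3]
eef_rot: [180.0, -0.1, 5.1]
wrist_force: [-0.1, -0.6, 0.1]
grip_width: 25.8
```

Emit:
move_arm:
  steps:
    - [[0,5,-2],[0,0,0],0.3]
    - [[0,9,-2],[0,0,0],0.3]
    - [[-4,9,-2],[0,0,0],0.3]
    - [[-4,9,-2],[0,0,0],0.3]

```text
clock: 27.0
eef_pos: [433.6, -72.3, 300.1]
eef_rot: [179.9, -0.0, 4.9]
wrist_force: [0.5, 0.2, 0.4]
grip_width: 25.5
```

```bash
python3 chk.py w12.png 2>/dev/null
python3 - <<'E'
from wc import *
O=np.array([471.2,-33.6]);t=np.radians(5.1);ex=np.array([np.cos(t),np.sin(t)]);ey=np.array([-np.sin(t),np.cos(t)])
A=wcloud('w13.png')[0]; B=cloud(snap('side','s3.png')).reshape(-1,3);C=cloud(snap('top','t3.png')).reshape(-1,3)
for n,P in(('w',A),('s',B),('t',C)):
    rx=(P[:,:2]-O)@ex;ry=(P[:,:2]-O)@ey
    k=(abs(rx)<20)&(abs(ry-55)<14)&(P[:,2]>125)&(P[:,2]<200)
    if k.sum(): print(n,'bar',k.sum(),'y',np.percentile(ry[k],[5,50,95]).round(1),'ztop',np.percentile(P[k,2],[50,95]).round(1))
    for s in(-28,28):
        k=(abs(rx-s)<4)&(ry>-90)&(ry<45)&(P[:,2]>136)&(P[:,2]<200)
        if k.sum()>5: print(n,'wire',s,k.sum(),np.median(P[k,2]).round(1),'slope',np.polyfit(ry[k],P[k,2],1)[0].round(3))
E
python3 rel.py
```

```text
b3 [467.5  12.3  36.2] 5.1 659 0.6
b2 [471. -33.  37.] 5.2 0 nan
u1 [474.1 -56.2  73.9] 5.3 1443 0.68
u2 [469.7 -10.8  73.8] 5.0 899 0.61
top [465.3 -34.  111.3] 5.1 2878 0.77
w bar 571 y [50.3 53.9 58.9] ztop [146.6 148.3]
w wire -28 1443 146.0 slope -0.002
w wire 28 1562 145.9 slope -0.003
s bar 53 y [49.4 52.3 57.8] ztop [146.4 149.2]
s wire -28 138 146.0 slope 0.005
s wire 28 144 145.8 slope -0.002
t bar 108 y [50.2 55.1 59.2] ztop [146.4 149. ]
t wire -28 162 145.7 slope -0.008
t wire 28 269 145.4 slope -0.001
clk 27.2 pos [436.2 -71.2 299.9] rot [ 1.7998e+02 -9.0000e-02  5.1100e+00] F [-0.1 -0.8  0.8] w 25.4
```

View pics/w13.png

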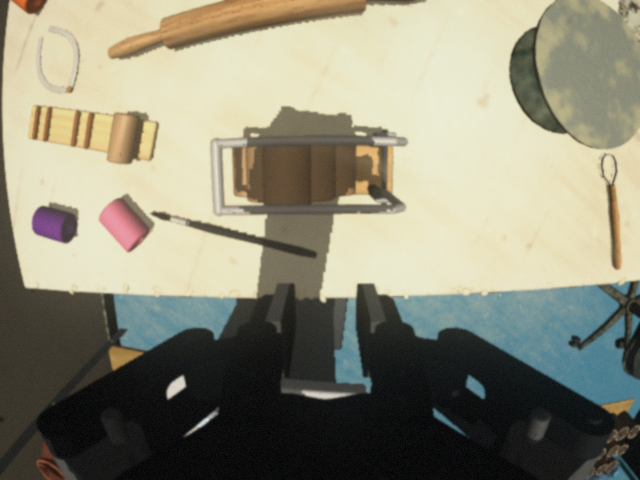

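The wrist view shows the keeper down and level over the pyramid, with its bar at (217,175). The thin prop is still in the tray at (123,137). The top prop's x fit (465) is doubtful because the wires cover its ends, so I'll check that end from the side camera.

Run:
```python
from fit import *
O=np.array([471.2,-33.6,0]);F=R.from_euler('z',5.1,degrees=True)
for f in('s2','s3','t2','t3'):
    W=F.inv().apply(cloud(np.load(f'pics/{f}.npz')).reshape(-1,3)-O)
    for n,y,z in(('u1',-23,74),('u2',23,74),('top',0,111.5)):
        d=np.hypot(W[:,1]-y,W[:,2]-z); 
        e=(d<15)&(abs(abs(W[:,0])-30)<9)   # end-face points
        s=(abs(d-22)<3)&(abs(W[:,0])<45)&(W[:,2]<138)&(W[:,2]>z+3)
        print(f,n,'end',e.sum(),np.median(W[e,0]).round(1) if e.sum() else '','surf x',np.percentile(W[s,0],[1,99]).round(1) if s.sum() else '')
```

```text
s2 u1 end 70 30.1 surf x [-27.8  31. ]
s2 u2 end 70 29.0 surf x [-26.5  31. ]
s2 top end 70 29.2 surf x [-27.3  31.5]
s3 u1 end 71 30.0 surf x [-27.   31.9]
s3 u2 end 68 29.4 surf x [-23.3  32.1]
s3 top end 69 29.2 surf x [-28.7  31.3]
t2 u1 end 0  surf x [-28.2 -22.1]
t2 u2 end 1 22.5 surf x [-28.7  29.9]
t2 top end 0  surf x [-28.8  29.4]
t3 u1 end 0  surf x [-22.3  26.4]
t3 u2 end 0  surf x [-23.   26.5]
t3 top end 0  surf x [-22.7  24.8]
```

Run:
```python
import cv2
a=cv2.imread('pics/s3.png')[190:320,160:320]; cv2.imwrite('pics/s3c.png',cv2.resize(a,None,fx=4,fy=4,interpolation=cv2.INTER_CUBIC))
```

```text
(no output)
```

View pics/s3c.png

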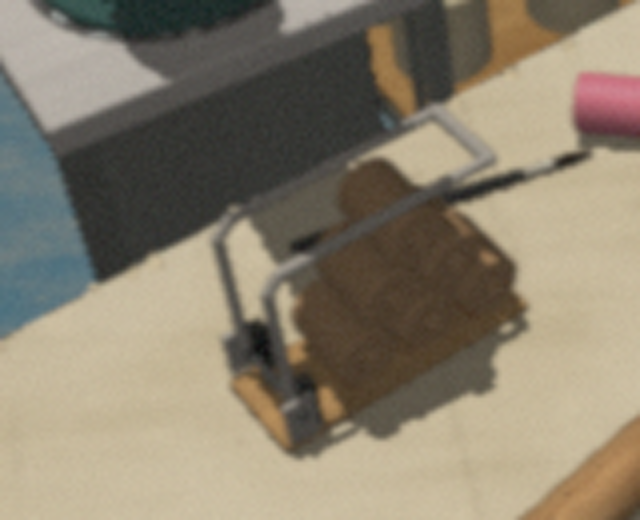

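The side-camera end faces lie at 29.2–30.0 mm and did not shift when the keeper came down. The crop shows the whole pyramid under a level keeper. The job is done, so I'm handing it in.

```bash
python3 -c "
from plant import env
print(env.job_done())"
```

```text
the job is handed in; nothing more can be done
None
```

The pyramid is finished and the keeper is fully down over it. I handed the job in at about 27 s, with the arm clear of everything.

**What I did:** I took the two thick props from the tray by their flat ends. I set the first in the empty second-row saddle and the second on top, each with only a few newtons of contact. Then I gripped the keeper's bar and guided it round its arc to the stop, where the force rose to about 15 N, and let go. The thin prop is still in the tray.

**Last checks:**
- **Placement:** both props I placed sit within about 1 mm of their places in the rack.
- **Ends in line:** the second-row and top prop ends are in line to about 1 mm. They did not shift when the keeper came down.
- **Existing props:** `prop_base_3` and `prop_upper_1` read the same as before within about 1 mm. The other two base props were hidden under the pile and could not be measured again.
- **Keeper:** the bar is at y ≈ 55 mm and z ≈ 143.5 mm, and the side wires are level, matching the stop position.

**One disagreement:** the last wrist-camera fit put the top prop about 6 mm off along its axis. The keeper wires hid both its ends in that view. The side camera sees one end directly and showed no shift, so I relied on that.

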